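# Feel the levers for bearing play and reject the worn housing

### The arm

A 6-joint arm with a two-finger parallel gripper is mounted at the origin on the work surface. World frame = base frame: x ahead of the robot, y to its left, z up, the work surface at z = 0. Lengths are in m, angles in rad, forces in N, time in s.
With the tool pointing down it reaches from about 0.35 to 0.775 m from the base axis. Payload 7.3 kg.
Tool frame: the origin (TCP) lies at the centre of the arm's flange, where the gripper is bolted on; the fingertips stand 178 mm ahead of it and the grasp point (between the pads) lies 159 mm ahead of it (tip_extent is the distance from the TCP to the fingertips, in m); z points along the fingers, y is the line along which they close (so a half turn about z gives the same grasp; the last joint's range is limited). The gripper opens to 92 mm and grips with 3 to 60 N. Pads are 19 mm wide; open, the fingers measure 130 mm over their backs; the gripper's body (75 mm by 190 mm) begins 47 mm behind the grasp point.
Start: joints at [-0.146, 0.342, 1.524, -0, 1.275, -0.146], TCP at [0.525, 0, 0.405] pointing down, gripper open.
Joint ranges: [-2.53, 2.53], [-0.77, 2.02], [0.04, 2.7], [-1, 4.14], [0.28, 2.66], [-3.11, 3.11]. Speed limits (rad/s): [2.57, 2.57, 3.14, 3.14, 3.14, 3.14].

### API

Orientations are given as [roll, pitch, yaw] about the fixed x, y, z axes, in that order (R = Rz(yaw) Ry(pitch) Rx(roll)).
In Python, from cell import * gives the robot as it stands.
- The arm moves only by the tool arm_command, never from a script. Its arguments are lists of equal length, an entry for each row: "xyz": the shift along the world's x, y, z in mm, a list of three; "spin": the turn about the world's z in degrees. In form: {"xyz": [[tx, ty, tz], ...], "spin": [spin, ...]}. A call has 1 to 20 rows; each row shifts and turns the commanded pose from where the row before left it; what a row does not reach is not made up. A row lasts 1/10 s, in which the tool goes at most 50 mm and 8.59 degrees, less where a joint would pass 70% of its speed; a pose out of reach is approached as far as the arm can. A call with a gripper value outside its range is refused whole. "jaw" is the opening, from -1 (shut) to 1 (fully open), set as the call begins (left out, the last holds). The fingers move at their own pace and stop on an object; "squeeze" is the grip in N (left out, the last holds). Time passes only in rows, so rows that do not move let the fingers close. It gives the time, the measured TCP pose, the force, the opening and the grip force at its end, in the units of the state.
- observe(): the state, without advancing time (a new reading comes with each control period).
- read_camera(name): name is "scene" or "side" or "wrist"; returns a dict with "img" (384x512x3 uint8, red, green, blue), "depth" (384x512 float32, m along the optical axis (not along the pixel's ray), 0 where there is no reading), "fx", "fy", "cx", "cy" (pixels), "world_from_camera" (4x4, takes a point from camera to world coordinates). Camera axes: x right, y up, looking along -z (the intrinsics and any distortion apply to the point x, -y, -z); pixel columns grow to the right and rows downward; lengths in m; the calibration is good to about 2 mm. The wrist camera is an equidistant fisheye: a pixel r from the principal point sees the ray r / f radians off the axis. A picture is of the moment at which its call begins.
- hand_in(): hands the job in; it is judged then, once.
The state is a dict: "time": time; "qpos": joint angles; "qvel": joint speeds; "joint_efforts": joint torques, N m; "tool_pos": TCP position; "tool_rot": TCP orientation; "contact_force": force on the tool from outside, world axes, zero at the start; "torque": the same for the moment, N m; "opening": finger opening in m; "grip_force": force on a finger pad.
Only numpy, scipy, OpenCV 4.12 (cv2) and the standard library are available. Lean on these libraries where they do the work, as an engineer would, in place of code of your own. Each camera call takes 0.05 s, during which the arm holds its last target. There are 200 camera calls.

### The job

One of the three bearing housings is worn: rock the ball levers back and forth to feel which one has free play, never forcing one that resists or has met its stop, and rock the loose one from stop to stop twice to be sure. Then lift it into the shallow square tray, set it down gently on its base, and leave its lever pushed over to a stop as the reject sign. Leave the two sound housings and everything else on the bench where they are.

Things in the scene. Friction and masses are not known exactly. Their poses are not given: they have to be found in the camera images.
- housing_a: one of three look-alike aluminium bearing housings, loose in its seat, 0.9 kg; base plate 100 (its x) x 120 (its y) x 14 mm, cheeks 54 mm long in y up to z = 33 mm mid-base. Origin: centre of the underside, z up. A 12 mm round lever with a ball knob pivots on a pin along x at z = 25 mm, so the knob rocks along y. One of the three is worn
- bush_a (a joint): the dark bearing bush around the pivot pin of housing_a, rad, 0 at the start. It carries the lever and is held by friction: it stays at 0 under ordinary rocking and slips, which harms the bearing, only if the lever is forced with over about 6 N at the knob
- knob_a (a point): centre of the black 26 mm ball knob of housing_a, 50 mm above the pivot pin (z = 75 mm upright). Sound: it resists springily at once, about 6 N per mm along y. Worn: moves under 1 N, freely, to stops about 12 mm either side of upright. The worn lever stays where it is left. At rest any may lean up to 0.05 rad
- housing_b: one of three look-alike aluminium bearing housings, loose in its seat, 0.9 kg; base plate 100 (its x) x 120 (its y) x 14 mm, cheeks 54 mm long in y up to z = 33 mm mid-base. Origin: centre of the underside, z up. A 12 mm round lever with a ball knob pivots on a pin along x at z = 25 mm, so the knob rocks along y. One of the three is worn
- bush_b (a joint): the dark bearing bush around the pivot pin of housing_b, rad, 0 at the start. It carries the lever and is held by friction: it stays at 0 under ordinary rocking and slips, which harms the bearing, only if the lever is forced with over about 6 N at the knob
- knob_b (a point): centre of the black 26 mm ball knob of housing_b, 50 mm above the pivot pin (z = 75 mm upright). Sound: it resists springily at once, about 6 N per mm along y. Worn: moves under 1 N, freely, to stops about 12 mm either side of upright. The worn lever stays where it is left. At rest any may lean up to 0.05 rad
- housing_c: one of three look-alike aluminium bearing housings, loose in its seat, 0.9 kg; base plate 100 (its x) x 120 (its y) x 14 mm, cheeks 54 mm long in y up to z = 33 mm mid-base. Origin: centre of the underside, z up. A 12 mm round lever with a ball knob pivots on a pin along x at z = 25 mm, so the knob rocks along y. One of the three is worn
- bush_c (a joint): the dark bearing bush around the pivot pin of housing_c, rad, 0 at the start. It carries the lever and is held by friction: it stays at 0 under ordinary rocking and slips, which harms the bearing, only if the lever is forced with over about 6 N at the knob
- knob_c (a point): centre of the black 26 mm ball knob of housing_c, 50 mm above the pivot pin (z = 75 mm upright). Sound: it resists springily at once, about 6 N per mm along y. Worn: moves under 1 N, freely, to stops about 12 mm either side of upright. The worn lever stays where it is left. At rest any may lean up to 0.05 rad
- tray: shallow open square steel reject tray fixed to the bench, 200 x 200 mm outside, 28 mm high, walls and floor 5 mm thick. Origin: centre of the underside, its x and y along the sides; the housing fits in at any yaw
- ring_gear: bystander: dark steel ring, 60 mm across, 16 mm high; origin under its centre
- sprocket: bystander: steel toothed wheel with a boss, 62 mm across, 22 mm high; origin under its centre
- cross_shaft: bystander: steel cross-shaft lying flat, 100 x 70 mm, 22 mm high; origin under its centre
- hammer: bystander: hammer lying on the bench near the robot; origin under it
- collar: bystander: brass collar standing on end, 44 mm across, 30 mm high; origin under its centre
- pot: bystander: white plastic pot, 70 mm across, 60 mm high; origin under its centre
- spanner: bystander: spanner lying on the bench near the robot; origin under it
- seat_a: dark steel locating frame fixed to the bench in which housing_a stands, free to be lifted straight out: outside 122 (its x) x 142 mm (its y), 6 mm high, inside 3 mm clear of the base all round, open at the bottom. Origin: centre, at bench level
- seat_b: dark steel locating frame fixed to the bench in which housing_b stands, free to be lifted straight out: outside 122 (its x) x 142 mm (its y), 6 mm high, inside 3 mm clear of the base all round, open at the bottom. Origin: centre, at bench level
- seat_c: dark steel locating frame fixed to the bench in which housing_c stands, free to be lifted straight out: outside 122 (its x) x 142 mm (its y), 6 mm high, inside 3 mm clear of the base all round, open at the bottom. Origin: centre, at bench level
Mind the look-alikes: they are no part of the job. What is shaped like the housing_b but pink is not meant.

How it is judged:
On the way, in this order (a step that is already met when the one before it is completed fails the run):
1. standing in its seat, the loose lever is rocked to one side through its play (knob at least 8 mm from upright towards its housing's +y) (((y of knob_a in the frame of housing_a above 0.008 m and height (world z) of housing_a below 0.004 m) or (y of knob_b in the frame of housing_b above 0.008 m and height (world z) of housing_b below 0.004 m) or (y of knob_c in the frame of housing_c above 0.008 m and height (world z) of housing_c below 0.004 m))), for 0.02 s.
2. then to the other side (at least 8 mm from upright towards -y) (((y of knob_a in the frame of housing_a below -0.008 m and height (world z) of housing_a below 0.004 m) or (y of knob_b in the frame of housing_b below -0.008 m and height (world z) of housing_b below 0.004 m) or (y of knob_c in the frame of housing_c below -0.008 m and height (world z) of housing_c below 0.004 m))), for 0.02 s.
3. a housing is lifted clear of the bench, 15 mm or more (height (world z) of any of housing_a, housing_b, housing_c above 0.015 m), for 0.1 s.
At the end, for the whole second after the job is handed in: The worn housing rests flat on the tray's floor (upright within 0.06 rad, centre within 60 mm of the tray's centre along each side), its knob left at least 6 mm to one side of upright; the other two are within 8 mm of where they started and upright within 0.035 rad (((z of housing_a in the frame of tray between 0.001 and 0.012 m and angle between housing_a's own z axis and vertical below 0.06 rad and linear speed of housing_a below 0.02 m/s and (y of knob_a in the frame of housing_a above 0.006 m or y of knob_a in the frame of housing_a below -0.006 m) and x of housing_a in the frame of tray between -0.06 and 0.06 m and y of housing_a in the frame of tray between -0.06 and 0.06 m and distance of each of housing_c, housing_b from where it was at the start of the episode below 0.008 m and angle between each of housing_c, housing_b's own z axis and vertical below 0.035 rad) or (z of housing_b in the frame of tray between 0.001 and 0.012 m and angle between housing_b's own z axis and vertical below 0.06 rad and linear speed of housing_b below 0.02 m/s and (y of knob_b in the frame of housing_b above 0.006 m or y of knob_b in the frame of housing_b below -0.006 m) and x of housing_b in the frame of tray between -0.06 and 0.06 m and y of housing_b in the frame of tray between -0.06 and 0.06 m and distance of each of housing_a, housing_c from where it was at the start of the episode below 0.008 m and angle between each of housing_a, housing_c's own z axis and vertical below 0.035 rad) or (z of housing_c in the frame of tray between 0.001 and 0.012 m and angle between housing_c's own z axis and vertical below 0.06 rad and linear speed of housing_c below 0.02 m/s and (y of knob_c in the frame of housing_c above 0.006 m or y of knob_c in the frame of housing_c below -0.006 m) and x of housing_c in the frame of tray between -0.06 and 0.06 m and y of housing_c in the frame of tray between -0.06 and 0.06 m and distance of each of housing_a, housing_b from where it was at the start of the episode below 0.008 m and angle between each of housing_a, housing_b's own z axis and vertical below 0.035 rad))); the robot touches nothing.
It fails at once if a lever is forced: its bearing bush slips in the housing (over 0.06 rad) (value of joint any of bush_a, bush_b, bush_c above 0.06 rad or value of joint any of bush_a, bush_b, bush_c below -0.06 rad).
It fails at once if a second housing is moved (over 15 mm) as well as the rejected one (distance of each of housing_a, housing_b from where it was at the start of the episode above 0.015 m or distance of each of housing_b, housing_c from where it was at the start of the episode above 0.015 m or distance of each of housing_a, housing_c from where it was at the start of the episode above 0.015 m).
It fails at once if another part or tool on the bench is moved by more than 30 mm (distance of any of ring_gear, sprocket, cross_shaft, hammer, collar, pot, spanner from where it was at the start of the episode above 0.03 m).
It fails at once if a housing is dropped or banged into the tray (faster than 0.5 m/s just above its floor) ((linear speed of housing_a above 0.5 m/s and horizontal distance between housing_a and tray below 0.1 m and z of housing_a in the frame of tray below 0.05 m) or (linear speed of housing_b above 0.5 m/s and horizontal distance between housing_b and tray below 0.1 m and z of housing_b in the frame of tray below 0.05 m) or (linear speed of housing_c above 0.5 m/s and horizontal distance between housing_c and tray below 0.1 m and z of housing_c in the frame of tray below 0.05 m)).
It also fails if it takes over 72 s, if anything falls off the work surface, if the arm or the gripper's body presses on something with over 40 N, if the wrist force passes 120 N, or if a joint passes its speed limit or range.

## Working session

There is one attempt and no reset: what is moved stays moved. The work goes in short steps, Python scripts to look and compute and a tool call to move; the robot and the scene stay as the last step left them, time stands still between calls to the robot, and variables do not carry over. Pictures are saved under pics/ and viewed, at most 10 in all, crops included, and the job is handed in when it is done.

Besides the shell and the picture viewer there is one more tool, called after ">>>" as name([rows], argument=value, ...), one row to a line, values as JSON. arm_command: Moves the arm, as the interface text tells. Its arguments: {"type":"object","properties":{"xyz":{"type":"array","items":{"type":"array","items":{"type":"number"}}},"spin":{"type":"array","items":{"type":"number"}},"jaw":{"type":"number"},"squeeze":{"type":"number"}},"required":["xyz","spin"]}

```bash
ls; mkdir -p pics
python3 - <<'E'
from cell import *
import cv2,numpy as np
for n in ["scene","side"]:
    c=read_camera(n); np.savez(f"{n}0.npz",**c); cv2.imwrite(f"pics/{n}0.png",cv2.resize(c["img"][:,:,::-1],(800,600),interpolation=cv2.INTER_CUBIC)); print(n,c["fx"],c["cx"],c["cy"],c["world_from_camera"].round(3).tolist())
print(observe())
E
```

```text
pics
scene 369.4160464324912 248.1406617865521 189.10567008533513 [[0.77, -0.543, 0.336, 0.896], [0.638, 0.663, -0.391, -0.563], [-0.011, 0.516, 0.857, 1.135], [0.0, 0.0, 0.0, 1.0]]
side 429.25375037408986 250.25202446642993 196.23739915239128 [[-0.955, 0.203, -0.214, 0.202], [-0.295, -0.674, 0.677, 0.799], [-0.007, 0.71, 0.704, 0.986], [0.0, 0.0, 0.0, 1.0]]
{'time': 0.1, 'qpos': array([-1.46012161e-01,  3.42642484e-01,  1.52491840e+00, -4.95423340e-05,
        1.27543373e+00, -1.46026916e-01]), 'qvel': array([-0.00023116, -0.00166631, -0.00263437,  0.00012194,  0.00096951,
       -0.00215367]), 'joint_efforts': array([ 1.49919495e-03, -4.32001984e+01, -2.44694173e+01,  7.19219679e-02,
        5.25739230e-02, -9.79429342e-05]), 'tool_pos': array([5.24873276e-01, 2.77992366e-05, 4.04120863e-01]), 'tool_rot': array([-3.14019872e+00, -1.57124369e-04,  1.57082543e+00]), 'contact_force': array([ 0.69362663, -0.82778135, -0.16384037]), 'torque': array([ 0.00183301, -0.02223118,  0.03140466]), 'grip_force': 0.0, 'opening': 0.09161384755318182}
```

View pics/scene0.png

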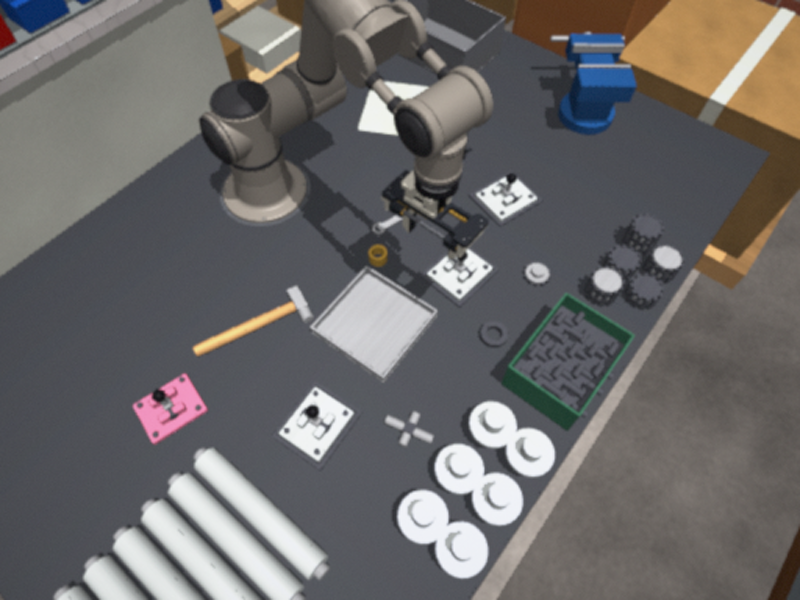

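View pics/side0.png

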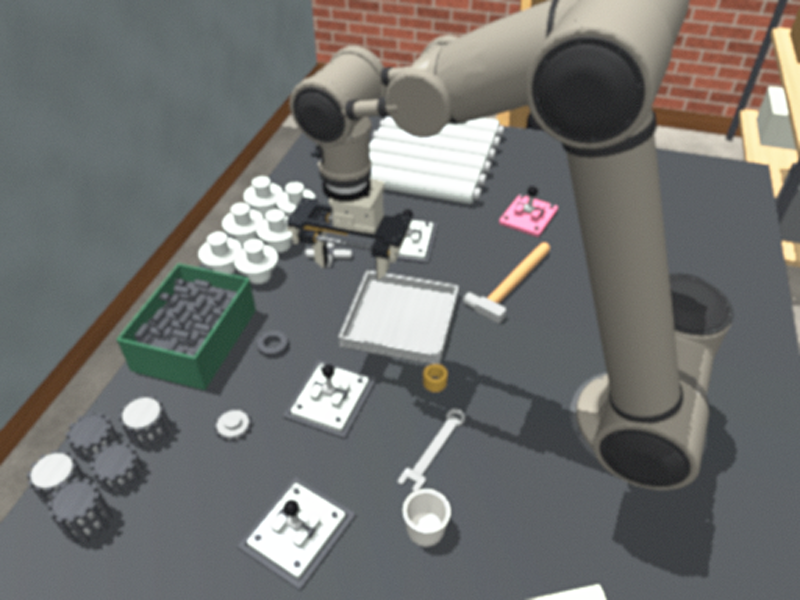

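Candidates in the scene view are white housings at (316,423), (460,272) and (507,195), which match the aluminium ones. The pink one at (170,407) is the decoy. The tray is at (373,322). Next I'll measure with both depth clouds.

```bash
cat > h.py <<'E'
import numpy as np,cv2
from scipy.optimize import least_squares
def cloud(c):
    v,u=np.mgrid[0:384,0:512]; d=c["depth"]; T=c["world_from_camera"]
    P=np.stack([(u-c["cx"])/c["fx"]*d,-(v-c["cy"])/c["fy"]*d,-d],-1)
    W=P@T[:3,:3].T+T[:3,3]; W[d<=0]=np.nan; return W
def at(c,u,v,s=1.5625): return cloud(c)[int(round(v/s)),int(round(u/s))]
def knob(W,ctr,zmin=.056,r=.035,img=None):
    m=(np.hypot(W[...,0]-ctr[0],W[...,1]-ctr[1])<r)&(W[...,2]>zmin)&(W[...,2]<.095)
    p=W[m]
    if len(p)<8: return None,len(p)
    s=least_squares(lambda x:np.linalg.norm(p-x,axis=1)-.013,np.r_[p.mean(0)[:2],.072],loss="soft_l1",f_scale=.002).x
    return s.round(4),len(p)
def plate(W,img,ctr,lo=.008,hi=.02,r=.1,bright=110):
    m=(np.hypot(W[...,0]-ctr[0],W[...,1]-ctr[1])<r)&(W[...,2]>lo)&(W[...,2]<hi)&(img.min(-1)>bright)
    m=cv2.morphologyEx(m.astype(np.uint8),cv2.MORPH_OPEN,np.ones((2,2)))
    p=W[m>0]; R=cv2.minAreaRect((p[:,:2]*1000).astype(np.float32)); return R,np.median(p[:,2]).round(4),len(p)
E
python3 - <<'E'
from h import *
C={n:dict(np.load(n+"0.npz")) for n in("scene","side")}
S,D=C["scene"],C["side"]; W={n:cloud(C[n]) for n in C}
for n,(u,v) in dict(right=(330,437),mid=(440,280),left=(490,203)).items():
    c=at(S,u,v); print(n,c.round(3))
    for k in C:
        try:
            R,z,N=plate(W[k],C[k]["img"],c[:2]); print(" ",k,np.round(R[0],1),np.round(R[1],1),round(R[2],1),z,N, knob(W[k],np.array(R[0])/1000))
        except Exception as e: print(k,e)
for n,(u,v) in dict(collar=(378,255),ring=(482,333),sprocket=(537,270),cross=(408,430),hamhead=(300,303),tr1=(311,325),tr2=(371,270),tr3=(436,317),tr4=(383,376),traymid=(373,322),green=(510,365),cyl=(606,278),spanner=(385,226)).items(): print(n,at(S,u,v).round(3))
print("pot",at(D,427,500).round(3),"spanner",at(D,435,448).round(3))
for k,uv in (("scene",(373,322)),("side",(400,318))):
    m=(np.hypot(*(W[k][...,:2]-at(C[k],*uv)[:2]).transpose(2,0,1))<.16)&(W[k][...,2]>.022)&(W[k][...,2]<.034)
    n,l,st,ce=cv2.connectedComponentsWithStats(m.astype(np.uint8),connectivity=8)
    i=1+np.argmax(st[1:,4]); R=cv2.minAreaRect((W[k][l==i][:,:2]*1000).astype(np.float32)); print("tray",k,R,st[i,4])
# crops
def crop(c,u,v,h=45,s=6.6):
    u,v=int(u/1.5625),int(v/1.5625); return cv2.resize(c["img"][v-h:v+h,u-h:u+h,::-1],(266,266),interpolation=cv2.INTER_CUBIC)
cv2.imwrite("pics/crop.png",np.vstack([np.hstack([crop(S,316,423,30),crop(S,460,270,30),crop(S,507,195,30)]),np.hstack([crop(D,410,240,30),crop(D,330,395,30),crop(D,298,530,35)])]))
E
```

```text
right [ 0.577 -0.376  0.014]
  scene [ 537.5 -370.6] [ 98.7 119.1] 5.8 nan 885 (array([ 0.5349, -0.3698,  0.0756]), 61)
  side [ 502.2 -366. ] [ 52. 120.] 0.4 nan 200 (array([ 0.5295, -0.3637,  0.0753]), 21)
mid [0.523 0.061 0.01 ]
  scene [562.   95.7] [103.5  98.3] 55.4 nan 428 (array([0.5428, 0.108 , 0.074 ]), 28)
  side [526.8  66.4] [191.4  99.2] 80.7 nan 705 (None, 1)
left [0.483 0.321 0.012]
  scene [510.1 356.3] [114.1  95.2] 64.8 nan 368 (array([0.5011, 0.3672, 0.0755]), 40)
  side [486.7 366.3] [110.3  95.9] 66.0 nan 1195 (array([0.4964, 0.3703, 0.0747]), 101)
collar [0.361 0.028 0.001]
ring [0.675 0.004 0.015]
sprocket [0.683 0.217 0.021]
cross [ 0.688 -0.268  0.025]
hamhead [ 0.322 -0.195  0.025]
tr1 [ 0.367 -0.212 -0.001]
tr2 [ 0.387 -0.03   0.027]
tr3 [ 0.57  -0.019 -0.002]
tr4 [ 0.578 -0.214  0.026]
traymid [ 0.471 -0.119  0.002]
green [ 0.774 -0.058  0.089]
cyl [0.819 0.27  0.056]
spanner [0.324 0.096 0.012]
pot [0.312 0.279 0.037] spanner [0.327 0.166 0.008]
tray scene ((476.4072570800781, -121.80548858642578), (202.40060424804688, 201.91082763671875), 3.0306787490844727) 400
tray side ((472.65625, -117.25001525878906), (202.00596618652344, 203.9422607421875), 2.6310367584228516) 441
```

View pics/crop.png

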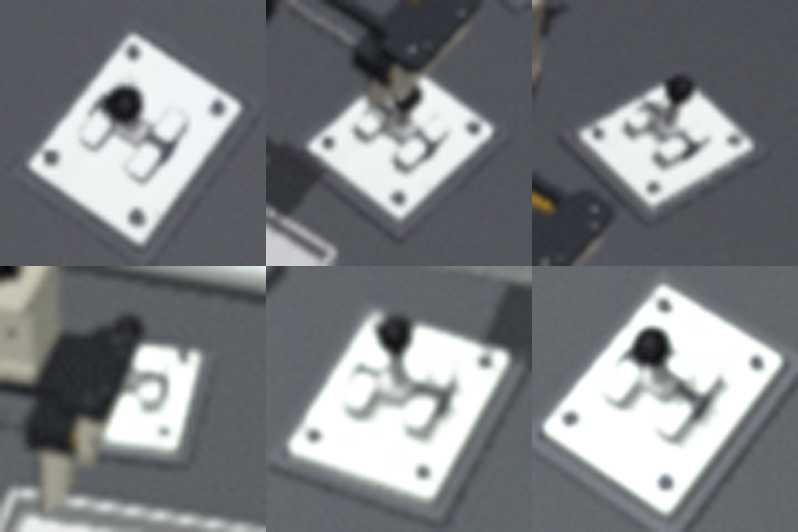

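>>> arm_command([
  [1,-37,-6],
  [1,-37,-6],
  [1,-37,-6],
  [1,-37,-6],
  [1,-37,-6],
  [1,-37,-6],
  [1,-37,-6],
  [0,-37,-6],
  [0,-37,-6],
  [0,-34,-6],
  [0,0,0],
  [0,0,0],
], spin=[-8.4,-8.4,-8.4,-8.4,-8.4,-8.4,-8.4,-8.4,-8.4,-8.4,0,0], jaw=0.1)

```text
time: 1.3
tool_pos: [0.5317, -0.3674, 0.3437]
tool_rot: [-3.14, 0.001, 0.105]
contact_force: [-0.4, 0.4, 0.5]
opening: 0.0507
grip_force: 0.0
```

Run:
```python
from cell import *
from h import *
s=observe(); print(s["tool_pos"],s["tool_rot"],s["opening"],s["contact_force"],s["qpos"])
C={n:read_camera(n) for n in("scene","side","wrist")}
for n in C: np.savez(n+"1.npz",**C[n])
cv2.imwrite("pics/wrist1.png",cv2.resize(C["wrist"]["img"][:,:,::-1],(800,600)))
for k in("scene","side"):
    W=cloud(C[k]); g=cv2.cvtColor(C[k]["img"],cv2.COLOR_RGB2HSV)
    for n,c in dict(right=(.533,-.367),mid=(.545,.105),left=(.497,.368)).items():
        m=(np.hypot(W[...,0]-c[0],W[...,1]-c[1])<.085)&(W[...,2]>.007)&(W[...,2]<.02)&(g[...,2]>150)&(g[...,1]<60)
        p=W[m]
        if len(p)<50: print(n,k,len(p)); continue
        R=cv2.minAreaRect((p[:,:2]*1000).astype(np.float32)); kn=knob(W,np.array(R[0])/1000)
        print(n,k,np.round(R[0],1),np.round(R[1],1),round(R[2],1),np.median(p[:,2]).round(4),len(p),kn)
```

```text
[ 0.53167227 -0.36739321  0.34368218] [-3.13990626e+00  1.16085176e-03  1.04827695e-01] 0.05069432517158254 [-0.43297783  0.4228194   0.49121493] [-7.23227816e-01  6.13656563e-01  1.24678029e+00  2.97648560e-04
  1.28318314e+00  7.42657073e-01]
right scene [ 535.1 -369.9] [100.9 121.2] 4.6 0.0143 810 (array([ 0.5351, -0.3699,  0.0757]), 61)
mid scene [540.1 110.8] [126.7 105.6] 85.1 0.014 530 (array([0.5414, 0.1062, 0.0749]), 45)
left scene [498.7 367.8] [128.5 108. ] 74.7 0.0139 406 (array([0.5004, 0.3675, 0.0745]), 43)
right side [ 533.7 -366.8] [106.7 126.6] 4.6 0.0142 431 (array([ 0.5301, -0.3654,  0.0748]), 49)
mid side [540.1 109.3] [129.9 107. ] 84.6 0.014 870 (array([0.5378, 0.1101, 0.0741]), 77)
left side [497.2 365.9] [124.8 108. ] 74.4 0.0139 1480 (array([0.4959, 0.3701, 0.075 ]), 101)
```

View pics/wrist1.png

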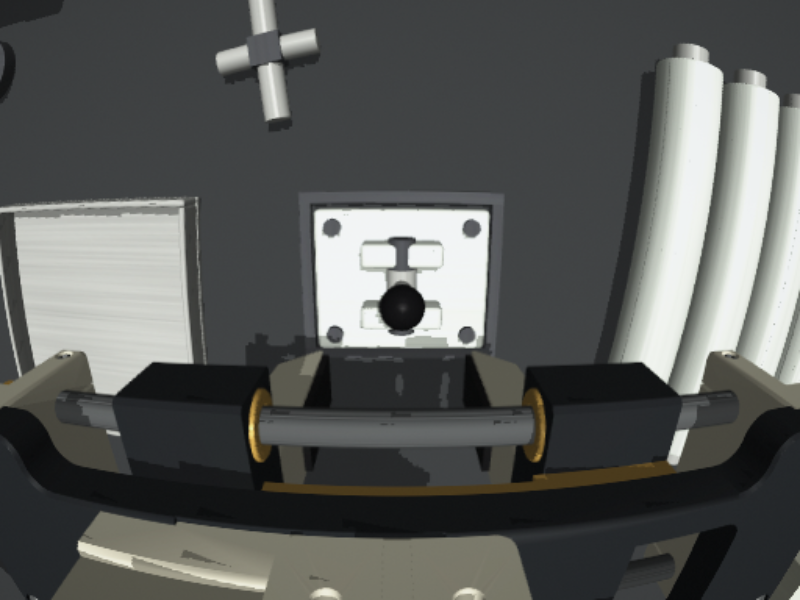

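The right housing fills the centre of the wrist view, with its knob at (403,308) midway between the fingers, which line up with its rocking axis. I'll go down around the knob.

>>> arm_command([
  [2,-1,-27],
  [0,0,-27],
  [0,0,-27],
  [0,0,-20],
  [0,0,-6],
  [0,0,0],
  [0,0,0],
  [0,0,0],
], spin=[-1.4,0,0,0,0,0,0,0])

```text
time: 2.25
tool_pos: [0.5344, -0.368, 0.2394]
tool_rot: [3.139, -0.002, 0.081]
contact_force: [-0.5, -0.8, 0.3]
opening: 0.0501
grip_force: 0.0
```

>>> arm_command([
  [0,0,0],
  [0,0,0],
  [0,0,0],
  [0,0,0],
  [0,0,0],
], spin=[0,0,0,0,0], jaw=-0.17, squeeze=3)

```text
time: 2.75
tool_pos: [0.534, -0.368, 0.2377]
tool_rot: [3.142, 0.0, 0.08]
contact_force: [0.4, -0.2, 0.5]
opening: 0.0381
grip_force: 0.0
```

Run:
```python
from cell import *
from h import *
C={n:read_camera(n) for n in("scene","side","wrist")}
s=observe(); print(s["tool_pos"],s["contact_force"],s["opening"],s["grip_force"])
c=C["wrist"]; np.savez("wrist2.npz",**c); print(c["fx"],c["cx"],c["cy"]); cv2.imwrite("pics/wrist2.png",cv2.resize(c["img"][:,:,::-1],(800,600)))
```

```text
[ 0.53398708 -0.36799758  0.23768749] [ 0.44055156  0.73055312 -0.00569523] 0.038164013022707687 0.0
297.3186396354542 253.75212147528075 193.5364672759377
```

View pics/wrist2.png

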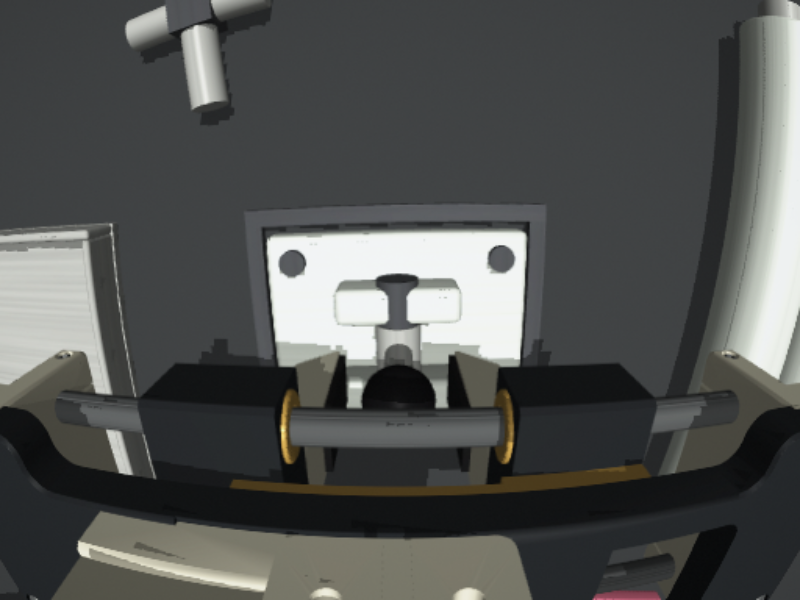

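The knob (363–435 px) sits centred between the pads (345 and 450), with about 6 mm of gap each side. I'll feel towards +y in small steps.

>>> arm_command([
  [0,1,0],
  [0,1,0],
  [0,1,0],
  [0,1,0],
  [0,0.5,0],
  [0,0,0],
], spin=[0,0,0,0,0,0])

```text
time: 3.5
tool_pos: [0.534, -0.3634, 0.2378]
tool_rot: [3.142, 0.0, 0.08]
contact_force: [0.2, -0.1, 0.6]
opening: 0.0381
grip_force: 0.0
```

>>> arm_command([
  [0,0.5,0],
  [0,0,0],
], spin=[0,0])

```text
time: 3.7
tool_pos: [0.534, -0.363, 0.2377]
tool_rot: [3.142, 0.0, 0.08]
contact_force: [-0.5, 0.5, -0.9]
opening: 0.0381
grip_force: 0.0
```

>>> arm_command([
  [0,0.4,0],
  [0,0,0],
], spin=[0,0])

```text
time: 3.9
tool_pos: [0.534, -0.3625, 0.2377]
tool_rot: [3.142, 0.0, 0.08]
contact_force: [-0.7, -0.2, -0.7]
opening: 0.0384
grip_force: 0.0
```

>>> arm_command([
  [0,0.3,0],
  [0,0,0],
], spin=[0,0])

```text
time: 4.1
tool_pos: [0.534, -0.3623, 0.2378]
tool_rot: [3.141, -0.0, 0.08]
contact_force: [0.8, 0.1, 0.2]
opening: 0.0377
grip_force: 0.1
```

```bash
cat > f.py <<'E'
from cell import *
import numpy as np
from h import *
F=[];
for i in range(6): c=read_camera("wrist"); s=observe(); F.append(np.r_[s["contact_force"],s["grip_force"],s["opening"]*1000])
print(np.round(np.mean(F,0),2),np.round(np.std(F,0),2),s["tool_pos"].round(4)); np.savez("w.npz",**c)
E
python3 f.py
```

```text
[-0.15 -0.06  0.05  0.1  38.03] [0.37 0.65 0.43 0.01 0.17] [ 0.534  -0.3623  0.2378]
```

>>> arm_command([
  [0,0.3,0],
  [0,0,0],
], spin=[0,0])

```text
time: 4.6
tool_pos: [0.534, -0.362, 0.2378]
tool_rot: [3.141, -0.0, 0.08]
contact_force: [-0.2, -0.1, 0.5]
opening: 0.0381
grip_force: 0.2
```

```bash
python3 f.py
```

```text
[-0.15 -0.37  0.27  0.22 37.99] [0.25 0.5  0.41 0.01 0.26] [ 0.534  -0.362   0.2378]
```

>>> arm_command([
  [0,0.3,0],
  [0,0,0],
], spin=[0,0])

```text
time: 5.1
tool_pos: [0.534, -0.3617, 0.2378]
tool_rot: [3.141, -0.0, 0.08]
contact_force: [-0.4, 0.0, -0.4]
opening: 0.0382
grip_force: 0.2
```

```bash
python3 f.py
```

```text
[-0.5  -0.45  0.42  0.21 38.1 ] [0.49 0.62 0.58 0.   0.23] [ 0.534  -0.3617  0.2377]
```

>>> arm_command([
  [0,0.5,0],
  [0,0.4,0],
  [0,0,0],
], spin=[0,0,0])

```text
time: 5.7
tool_pos: [0.534, -0.3607, 0.2377]
tool_rot: [3.142, 0.0, 0.08]
contact_force: [0.1, -0.8, 0.2]
opening: 0.0379
grip_force: 0.2
```

```bash
python3 f.py
```

```text
[-0.14 -0.22 -0.04  0.11 38.1 ] [0.45 0.7  0.45 0.02 0.21] [ 0.534  -0.3608  0.2377]
```

This one is moving freely: 2 mm of travel at about 0.3 N. I'll continue to its stop, carefully.

>>> arm_command([
  [-0.1,1,0],
  [-0.1,1,0],
  [-0.1,1,0],
  [-0.1,1,0],
  [-0.1,1,0],
  [-0.1,1,0],
  [-0.1,1,0],
  [0,0,0],
], spin=[0,0,0,0,0,0,0,0])

```text
time: 6.8
tool_pos: [0.5333, -0.3536, 0.2377]
tool_rot: [-3.141, 0.0, 0.08]
contact_force: [-0.3, -0.2, -0.8]
opening: 0.0382
grip_force: 0.0
```

```bash
python3 f.py; python3 -c "
from h import *
from cell import *
for k in('scene','side'): print(knob(cloud(read_camera(k)),(.534,-.36),.06,.04))"
```

```text
[ 0.13  0.09  0.17  0.   38.02] [0.55 0.51 0.46 0.   0.14] [ 0.5333 -0.3537  0.2377]
(array([ 0.5427, -0.3418,  0.0779]), 16)
(None, 6)
```

>>> arm_command([
  [0,0.5,0],
  [0,0,0],
], spin=[0,0])

```text
time: 7.4
tool_pos: [0.5333, -0.3533, 0.2377]
tool_rot: [3.142, 0.0, 0.08]
contact_force: [-0.0, -0.7, -0.0]
opening: 0.0381
grip_force: 0.1
```

>>> arm_command([
  [0,0.5,0],
  [0,0,0],
], spin=[0,0])

```text
time: 7.6
tool_pos: [0.5333, -0.3528, 0.2378]
tool_rot: [3.141, 0.0, 0.08]
contact_force: [0.2, -0.7, 0.1]
opening: 0.038
grip_force: 0.1
```

>>> arm_command([
  [0,0.5,0],
  [0,0.5,0],
  [0,0,0],
], spin=[0,0,0])

```text
time: 7.9
tool_pos: [0.5333, -0.3517, 0.2377]
tool_rot: [3.142, 0.0, 0.08]
contact_force: [0.2, 0.6, 0.4]
opening: 0.038
grip_force: 0.1
```

>>> arm_command([
  [0,0.3,0],
  [0,0,0],
], spin=[0,0])

```text
time: 8.1
tool_pos: [0.5333, -0.3514, 0.2378]
tool_rot: [3.141, -0.0, 0.08]
contact_force: [0.8, -0.8, 0.7]
opening: 0.0377
grip_force: 0.1
```

>>> arm_command([
  [0,0.3,0],
  [0,0,0],
], spin=[0,0])

```text
time: 8.3
tool_pos: [0.5333, -0.3512, 0.2378]
tool_rot: [3.141, 0.0, 0.08]
contact_force: [0.0, -0.4, 0.4]
opening: 0.0379
grip_force: 0.1
```

>>> arm_command([
  [0,0.3,0],
  [0,0,0],
], spin=[0,0])

```text
time: 8.5
tool_pos: [0.5333, -0.3508, 0.2377]
tool_rot: [3.142, 0.0, 0.08]
contact_force: [-0.7, -1.5, 0.4]
opening: 0.0381
grip_force: 0.1
```

>>> arm_command([
  [0,0.3,0],
  [0,0,0],
], spin=[0,0])

```text
time: 8.7
tool_pos: [0.5333, -0.3505, 0.2378]
tool_rot: [3.142, 0.0, 0.08]
contact_force: [-0.9, -0.6, -0.1]
opening: 0.0378
grip_force: 0.1
```

```bash
python3 f.py
```

```text
[ 0.04 -0.41  0.31  0.1  38.11] [0.31 0.13 0.38 0.01 0.24] [ 0.5333 -0.3506  0.2377]
```

>>> arm_command([
  [0,0.25,0],
  [0,0,0],
], spin=[0,0])

```text
time: 9.2
tool_pos: [0.5333, -0.3503, 0.2377]
tool_rot: [3.141, 0.0, 0.08]
contact_force: [0.0, 0.1, 0.3]
opening: 0.0382
grip_force: 0.1
```

>>> arm_command([
  [0,0.25,0],
  [0,0,0],
], spin=[0,0])

```text
time: 9.4
tool_pos: [0.5333, -0.3501, 0.2377]
tool_rot: [3.141, 0.0, 0.08]
contact_force: [0.2, -1.3, -0.8]
opening: 0.0383
grip_force: 0.2
```

>>> arm_command([
  [0,0.25,0],
  [0,0,0],
], spin=[0,0])

```text
time: 9.6
tool_pos: [0.5333, -0.3499, 0.2377]
tool_rot: [3.141, -0.0, 0.08]
contact_force: [-1.0, -1.2, -0.3]
opening: 0.0383
grip_force: 0.5
```

```bash
python3 f.py
```

```text
[-0.28 -1.22 -0.2   0.63 37.94] [0.21 0.5  0.42 0.05 0.18] [ 0.5333 -0.3499  0.2377]
```

The +y stop is felt: the force rises to 1.2 N. Now back to the other side.

>>> arm_command([
  [0.1,-2,0],
  [0.2,-2,0],
  [0.1,-2,0],
  [0.2,-2,0],
  [0.1,-1.5,0],
  [0.1,-1,0],
  [0.1,-1,0],
  [0.1,-1,0],
  [0.1,-1,0],
  [0,-1,0],
  [0.1,-1,0],
  [0.1,-1,0],
  [0.1,-1,0],
  [0.1,-1,0],
], spin=[0,0,0,0,0,0,0,0,0,0,0,0,0,0])

```text
time: 11.3
tool_pos: [0.5348, -0.3684, 0.2378]
tool_rot: [3.141, 0.0, 0.08]
contact_force: [-0.5, -0.1, 1.0]
opening: 0.0381
grip_force: 0.3
```

>>> arm_command([
  [0.1,-1,0],
  [0.1,-1,0],
  [0.1,-1,0],
  [0.1,-1,0],
  [0.1,-1,0],
  [0.1,-1,0],
  [0.1,-1,0],
  [0.1,-1,0],
  [0.1,-1,0],
  [0.1,-1,0],
  [0.1,-1,0],
  [0,-1,0],
  [0,0,0],
], spin=[0,0,0,0,0,0,0,0,0,0,0,0,0])

```text
time: 12.6
tool_pos: [0.5359, -0.3805, 0.2378]
tool_rot: [3.141, -0.0, 0.08]
contact_force: [0.4, 0.9, -0.4]
opening: 0.038
grip_force: 0.0
```

```bash
python3 f.py
```

```text
[-0.2  -0.2  -0.14  0.   38.21] [0.49 0.47 0.2  0.   0.26] [ 0.5359 -0.3803  0.2377]
```

>>> arm_command([
  [0,-0.5,0],
  [0,0,0],
], spin=[0,0])

```text
time: 13.1
tool_pos: [0.5359, -0.3808, 0.2377]
tool_rot: [-3.142, 0.0, 0.08]
contact_force: [0.1, 0.0, -0.0]
opening: 0.038
grip_force: 0.1
```

>>> arm_command([
  [0,-0.4,0],
  [0,0,0],
], spin=[0,0])

```text
time: 13.3
tool_pos: [0.5359, -0.3813, 0.2378]
tool_rot: [3.142, -0.0, 0.08]
contact_force: [0.4, 0.6, 0.1]
opening: 0.0382
grip_force: 0.2
```

>>> arm_command([
  [0,-0.5,0],
  [0.1,-0.5,0],
  [0,-0.5,0],
  [0.1,-0.5,0],
  [0,-0.5,0],
  [0,0,0],
], spin=[0,0,0,0,0,0])

```text
time: 13.9
tool_pos: [0.5361, -0.3838, 0.2377]
tool_rot: [3.141, 0.0, 0.08]
contact_force: [0.6, -0.4, -0.9]
opening: 0.0383
grip_force: 0.1
```

>>> arm_command([
  [0,-0.3,0],
  [0,0,0],
], spin=[0,0])

```text
time: 14.1
tool_pos: [0.5361, -0.3841, 0.2377]
tool_rot: [3.141, -0.0, 0.08]
contact_force: [-0.2, 0.4, -0.0]
opening: 0.038
grip_force: 0.1
```

>>> arm_command([
  [0,-0.3,0],
  [0,0,0],
], spin=[0,0])

```text
time: 14.3
tool_pos: [0.5361, -0.3843, 0.2377]
tool_rot: [3.142, 0.0, 0.08]
contact_force: [-0.4, 1.4, 0.7]
opening: 0.0383
grip_force: 0.1
```

>>> arm_command([
  [0,-0.25,0],
  [0,0,0],
], spin=[0,0])

```text
time: 14.5
tool_pos: [0.5361, -0.3846, 0.2377]
tool_rot: [3.142, -0.0, 0.08]
contact_force: [1.4, 0.2, -0.2]
opening: 0.038
grip_force: 0.2
```

>>> arm_command([
  [0,-0.25,0],
  [0,0,0],
], spin=[0,0])

```text
time: 14.7
tool_pos: [0.5361, -0.3848, 0.2378]
tool_rot: [3.141, -0.0, 0.08]
contact_force: [-0.5, 0.7, -0.3]
opening: 0.0381
grip_force: 0.2
```

>>> arm_command([
  [0,-0.25,0],
  [0,0,0],
], spin=[0,0])

```text
time: 14.9
tool_pos: [0.5361, -0.3851, 0.2377]
tool_rot: [3.141, -0.0, 0.08]
contact_force: [1.3, 0.3, 0.6]
opening: 0.0384
grip_force: 0.2
```

```bash
python3 f.py
```

```text
[ 0.12  0.47 -0.    0.11 38.11] [0.34 0.44 0.43 0.01 0.18] [ 0.5361 -0.3851  0.2377]
```

>>> arm_command([
  [0,-0.25,0],
  [0,-0.25,0],
  [0,0,0],
], spin=[0,0,0])

```text
time: 15.5
tool_pos: [0.5361, -0.3856, 0.2377]
tool_rot: [3.142, 0.0, 0.08]
contact_force: [0.3, 0.1, 0.3]
opening: 0.0382
grip_force: 0.1
```

>>> arm_command([
  [0,-0.25,0],
  [0,0,0],
], spin=[0,0])

```text
time: 15.7
tool_pos: [0.5361, -0.3858, 0.2377]
tool_rot: [3.142, 0.0, 0.08]
contact_force: [-0.4, 0.9, 0.6]
opening: 0.0381
grip_force: 0.1
```

```bash
python3 f.py
```

```text
[-0.25  0.37  0.19  0.11 38.16] [0.47 0.62 0.49 0.01 0.19] [ 0.5361 -0.3859  0.2377]
```

>>> arm_command([
  [0,-0.25,0],
  [0,0,0],
], spin=[0,0])

```text
time: 16.2
tool_pos: [0.5361, -0.3861, 0.2377]
tool_rot: [3.142, -0.0, 0.08]
contact_force: [0.2, 0.0, 0.3]
opening: 0.0381
grip_force: 0.2
```

>>> arm_command([
  [0,-0.25,0],
  [0,0,0],
], spin=[0,0])

```text
time: 16.4
tool_pos: [0.5361, -0.3863, 0.2378]
tool_rot: [3.141, -0.0, 0.08]
contact_force: [0.4, 0.5, -0.5]
opening: 0.0382
grip_force: 0.1
```

```bash
python3 f.py
```

```text
[-2.000e-02  2.600e-01  2.600e-01  1.200e-01  3.801e+01] [0.33 0.39 0.48 0.01 0.16] [ 0.5361 -0.3863  0.2377]
```

>>> arm_command([
  [0,-0.25,0],
  [0,0,0],
], spin=[0,0])

```text
time: 16.9
tool_pos: [0.5361, -0.3866, 0.2377]
tool_rot: [3.142, 0.0, 0.08]
contact_force: [-0.1, 0.2, 0.1]
opening: 0.0381
grip_force: 0.1
```

>>> arm_command([
  [0,-0.25,0],
  [0,0,0],
], spin=[0,0])

```text
time: 17.1
tool_pos: [0.5361, -0.3868, 0.2378]
tool_rot: [3.142, -0.0, 0.08]
contact_force: [0.1, 0.3, -1.2]
opening: 0.0381
grip_force: 0.1
```

```bash
python3 f.py
```

```text
[ 0.18  0.33  0.19  0.11 38.12] [0.28 0.69 0.4  0.01 0.23] [ 0.5361 -0.3868  0.2377]
```

>>> arm_command([
  [0,-0.25,0],
  [0,0,0],
], spin=[0,0])

```text
time: 17.6
tool_pos: [0.5361, -0.3871, 0.2377]
tool_rot: [3.142, 0.0, 0.08]
contact_force: [0.2, 0.1, 0.9]
opening: 0.0379
grip_force: 0.2
```

>>> arm_command([
  [0,-0.25,0],
  [0,0,0],
], spin=[0,0])

```text
time: 17.8
tool_pos: [0.5361, -0.3872, 0.2377]
tool_rot: [-3.141, 0.0, 0.08]
contact_force: [0.7, 1.6, 0.4]
opening: 0.0377
grip_force: 0.6
```

>>> arm_command([
  [0,-0.2,0],
  [0,0,0],
], spin=[0,0])

```text
time: 18.0
tool_pos: [0.5361, -0.3873, 0.2377]
tool_rot: [-3.141, 0.0, 0.08]
contact_force: [0.1, 3.6, 0.4]
opening: 0.0376
grip_force: 1.0
```

The −y stop is met. Now the second cycle.

>>> arm_command([
  [-0.2,2.5,0],
  [-0.2,2.5,0],
  [-0.2,2.5,0],
  [-0.2,2,0],
  [-0.1,1,0],
  [-0.1,1,0],
  [-0.1,1,0],
  [-0.1,1.5,0],
  [-0.1,1.5,0],
  [-0.1,1.5,0],
  [-0.1,1.5,0],
  [-0.2,1.5,0],
  [-0.1,1.5,0],
  [-0.1,1.5,0],
  [-0.2,1.5,0],
  [-0.1,1.5,0],
  [-0.1,1.5,0],
  [-0.2,1.5,0],
  [-0.1,1.5,0],
  [-0.1,1.5,0],
], spin=[0,0,0,0,0,0,0,0,0,0,0,0,0,0,0,0,0,0,0,0])

```text
time: 20.0
tool_pos: [0.5334, -0.3554, 0.2377]
tool_rot: [3.142, 0.0, 0.08]
contact_force: [0.1, -0.6, 0.5]
opening: 0.0381
grip_force: 0.2
```

>>> arm_command([
  [0,1,0],
  [-0.1,1,0],
  [0,0.5,0],
  [0,0,0],
], spin=[0,0,0,0])

```text
time: 20.4
tool_pos: [0.5333, -0.3529, 0.2377]
tool_rot: [-3.142, 0.0, 0.08]
contact_force: [-0.4, -0.5, -0.0]
opening: 0.0382
grip_force: 0.0
```

>>> arm_command([
  [0,0.5,0],
  [0,0.5,0],
  [0,0.5,0],
  [0,0.5,0],
  [0,0.3,0],
  [0,0,0],
], spin=[0,0,0,0,0,0])

```text
time: 21.0
tool_pos: [0.5333, -0.3507, 0.2377]
tool_rot: [-3.142, 0.0, 0.08]
contact_force: [-0.6, -0.2, 0.0]
opening: 0.0383
grip_force: 0.1
```

>>> arm_command([
  [0,0.3,0],
  [0,0.2,0],
  [0,0,0],
], spin=[0,0,0])

```text
time: 21.3
tool_pos: [0.5333, -0.3502, 0.2377]
tool_rot: [3.142, 0.0, 0.08]
contact_force: [-0.9, 0.3, 0.5]
opening: 0.038
grip_force: 0.1
```

>>> arm_command([
  [0,0.2,0],
  [0,0,0],
], spin=[0,0])

```text
time: 21.5
tool_pos: [0.5333, -0.3501, 0.2377]
tool_rot: [3.141, 0.0, 0.08]
contact_force: [-0.2, -0.6, 0.6]
opening: 0.0379
grip_force: 0.2
```

>>> arm_command([
  [0,0.25,0],
  [0,0,0],
], spin=[0,0])

```text
time: 21.7
tool_pos: [0.5333, -0.3499, 0.2378]
tool_rot: [3.141, -0.0, 0.08]
contact_force: [0.4, -1.4, -0.6]
opening: 0.0382
grip_force: 0.6
```

>>> arm_command([
  [0.2,-2.5,0],
  [0.2,-2.5,0],
  [0.2,-2.5,0],
  [0.2,-2,0],
  [0.1,-1,0],
  [0.1,-1,0],
  [0.1,-1,0],
  [0.1,-1.5,0],
  [0.1,-1.5,0],
  [0.1,-1.5,0],
  [0.1,-1.5,0],
  [0.2,-1.5,0],
  [0.1,-1.5,0],
  [0.1,-1.5,0],
  [0.2,-1.5,0],
  [0.1,-1.5,0],
  [0.1,-1.5,0],
  [0.2,-1.5,0],
  [0.1,-1.5,0],
  [0.1,-1.5,0],
], spin=[0,0,0,0,0,0,0,0,0,0,0,0,0,0,0,0,0,0,0,0])

```text
time: 23.7
tool_pos: [0.536, -0.3819, 0.2378]
tool_rot: [3.141, -0.0, 0.08]
contact_force: [0.6, 0.2, 0.7]
opening: 0.0381
grip_force: 0.2
```

>>> arm_command([
  [0.1,-1,0],
  [0,-1,0],
  [0.1,-0.5,0],
  [0,-0.5,0],
  [0,-0.5,0],
  [0,-0.5,0],
  [0,0,0],
], spin=[0,0,0,0,0,0,0])

```text
time: 24.4
tool_pos: [0.5362, -0.3858, 0.2377]
tool_rot: [3.141, 0.0, 0.08]
contact_force: [-0.8, 0.4, -0.1]
opening: 0.0381
grip_force: 0.1
```

>>> arm_command([
  [0,-0.5,0],
  [0,-0.4,0],
  [0,-0.3,0],
  [0,-0.2,0],
  [0,0,0],
], spin=[0,0,0,0,0])

```text
time: 24.9
tool_pos: [0.5362, -0.3871, 0.2377]
tool_rot: [-3.142, -0.0, 0.08]
contact_force: [0.2, 0.4, 0.2]
opening: 0.038
grip_force: 0.4
```

>>> arm_command([
  [0,3,0],
  [0,3,0],
  [0,0,0],
  [0,0,0],
  [0,0,30],
  [0,0,40],
  [0,2,40],
  [-1,5,10],
  [0,5,0],
  [0,0,0],
  [0,0,0],
], spin=[0,0,0,0,0,0,0,0,0,0,0], jaw=1)

```text
time: 26.0
tool_pos: [0.535, -0.3689, 0.3557]
tool_rot: [-3.139, 0.003, 0.081]
contact_force: [0.1, 0.0, -0.7]
opening: 0.092
grip_force: 0.0
```

```bash
python3 f.py
python3 - <<'E'
from h import *
from cell import *
for k in('scene','side'):
    c=read_camera(k);W=cloud(c);print(k,knob(W,(.534,-.378),.058,.04)); np.savez(k+"3.npz",**c)
c=dict(np.load("w.npz")); cv2.imwrite("pics/w3.png",cv2.resize(c["img"][100:270,150:356,::-1],(727,600)))
E
```

```text
[-3.300e-01 -2.100e-01  6.000e-02  0.000e+00  9.186e+01] [0.28 0.34 0.33 0.   0.17] [ 0.5352 -0.3693  0.3571]
scene (array([ 0.5364, -0.3818,  0.0739]), 60)
side (array([ 0.5327, -0.379 ,  0.0733]), 47)
```

View pics/w3.png

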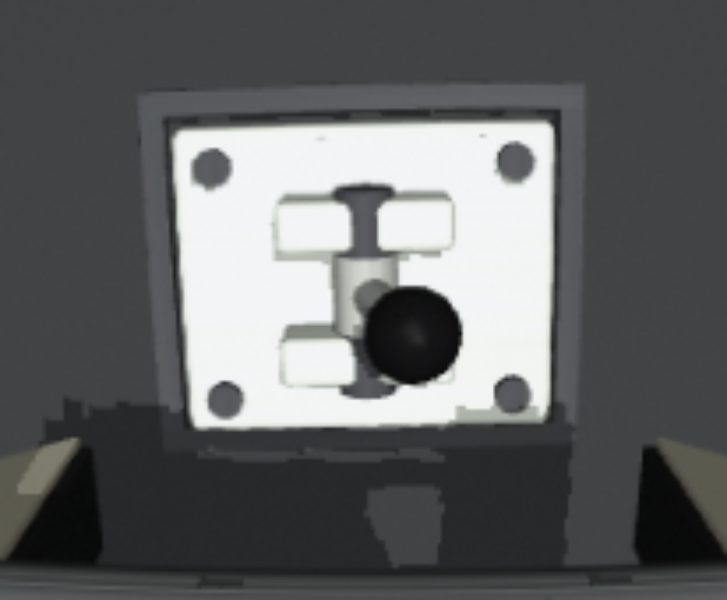

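The worn housing is the right one. The crop shows its lever resting over to the −y side, with the ball at (412,335). The cheeks lie either side of a central gap about 22 mm wide, so the 19 mm pads would not seat on their ends. I'll carry the housing by the ball instead, squeezing along the pin axis with the lever upright. First I'll turn 90°.

>>> arm_command([
  [0,-2,0],
  [0,-2,0],
  [0,-2,0],
  [0,-2,0],
  [0,-2,0],
  [0,-1,0],
  [0,0,-10],
  [0,0,-20],
  [0,0,-20],
  [0,0,-20],
  [0,0,-20],
  [0,0,-20],
  [0,0,-10],
  [0,0,-5],
  [0,0,0],
  [0,0,0],
], spin=[8.2,8.2,8.2,8.2,8.2,8.2,8.2,8.2,8.2,8.2,8,0,0,0,0,0])

```text
time: 28.0
tool_pos: [0.5354, -0.3804, 0.2337]
tool_rot: [3.14, 0.001, 1.651]
contact_force: [-0.4, -0.2, 0.7]
opening: 0.0919
grip_force: 0.0
```

>>> arm_command([
  [0,0,0],
  [0,0,0],
  [0,0,0],
  [0,0,0],
  [0,0,0],
  [0,0,0],
  [0,0,0],
], spin=[0,0,0,0,0,0,0], jaw=-0.35, squeeze=5)

```text
time: 28.7
tool_pos: [0.5352, -0.3802, 0.2327]
tool_rot: [3.141, 0.0, 1.651]
contact_force: [-0.2, -0.2, -0.3]
opening: 0.0404
grip_force: 0.0
```

```bash
python3 f.py; python3 -c "
from h import *
c=dict(np.load('w.npz')); cv2.imwrite('pics/w4.png',cv2.resize(c['img'][:,:,::-1],(800,600)))"
```

```text
[ 0.05 -0.19  0.19  0.   31.94] [0.32 0.34 0.59 0.   2.26] [ 0.5352 -0.3802  0.2327]
```

View pics/w4.png

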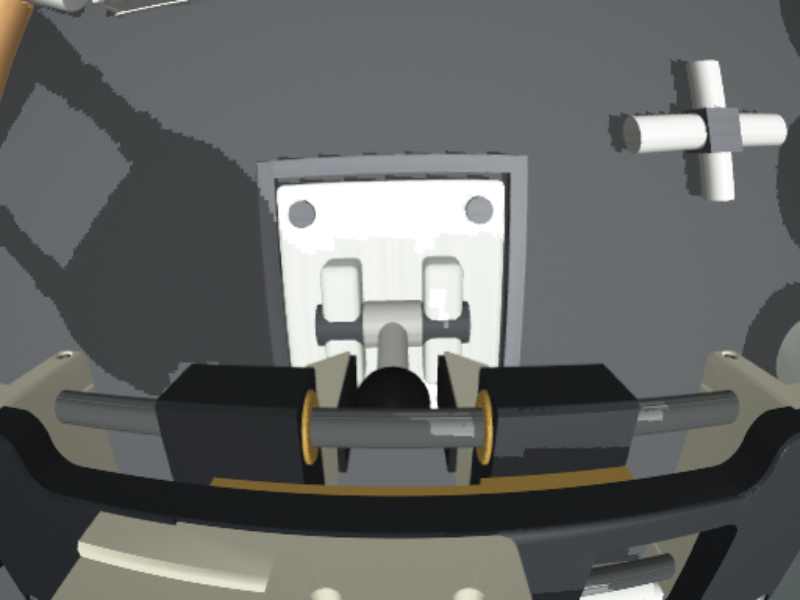

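The ball (352–430 px) sits about 1.5 mm left (−x) of the pad midline (355–440). I'll shift by −1.5 mm and close gently.

>>> arm_command([
  [-1,0,0],
  [-0.5,0,0],
  [0,0,0],
], spin=[0,0,0])

```text
time: 29.3
tool_pos: [0.5336, -0.3802, 0.2328]
tool_rot: [3.142, -0.0, 1.651]
contact_force: [0.1, 0.2, -0.4]
opening: 0.0299
grip_force: 0.0
```

>>> arm_command([
  [0,0,0],
  [0,0,0],
  [0,0,0],
  [0,0,0],
  [0,0,0],
], spin=[0,0,0,0,0], jaw=-1, squeeze=5)

```text
time: 29.8
tool_pos: [0.5337, -0.3802, 0.2328]
tool_rot: [3.142, 0.0, 1.651]
contact_force: [-0.1, -0.2, 0.3]
opening: 0.0252
grip_force: 5.0
```

```bash
python3 f.py
```

```text
[-0.4   0.    0.29  5.   25.29] [0.48 0.42 0.4  0.   0.12] [ 0.5337 -0.3802  0.2328]
```

Gripped with 5 N. Now bring the lever upright along its arc.

>>> arm_command([
  [-0.1,1.5,0.4],
  [-0.1,1.5,0.3],
  [-0.1,1.5,0.3],
  [-0.2,1.5,0.2],
  [-0.1,1.5,0.1],
  [-0.1,1.5,0.1],
  [-0.1,1.5,0],
  [-0.1,1.2,0],
  [0,0,0],
], spin=[0,0,0,0,0,0,0,0,0])

```text
time: 31.0
tool_pos: [0.5327, -0.3683, 0.2343]
tool_rot: [-3.141, -0.0, 1.651]
contact_force: [-1.6, 0.1, 1.2]
opening: 0.025
grip_force: 5.0
```

>>> arm_command([
  [0,0,0],
  [0,0,0],
  [0,0,0],
], spin=[0,0,0], squeeze=35)

```text
time: 31.3
tool_pos: [0.5328, -0.3687, 0.2343]
tool_rot: [3.141, 0.0, 1.651]
contact_force: [-3.2, -1.9, 1.7]
opening: 0.0235
grip_force: 35.0
```

```bash
python3 f.py
```

```text
[-3.03 -2.25  2.45 35.   24.09] [0.41 0.4  0.45 0.   0.15] [ 0.5328 -0.3686  0.2342]
```

>>> arm_command([
  [0,0,1],
  [0,0,2],
  [0,0,3],
  [0,0,3],
  [0,0,4],
  [0,0,4],
  [0,0,4],
  [0,0,0],
  [0,0,0],
], spin=[0,0,0,0,0,0,0,0,0])

```text
time: 32.5
tool_pos: [0.5328, -0.3685, 0.2553]
tool_rot: [3.141, 0.0, 1.651]
contact_force: [0.1, -1.0, -10.0]
opening: 0.0243
grip_force: 35.0
```

```bash
python3 f.py
python3 - <<'E'
from h import *
from cell import *
c=read_camera("side"); p=c["img"][95:205,190:330,::-1]; q=read_camera("scene")["img"][230:330,140:280,::-1]
cv2.imwrite("pics/l5.png",np.vstack([cv2.resize(x,(420,300)) for x in(p,q)]))
E
```

```text
[ 7.000e-02 -2.000e-02 -9.440e+00  3.500e+01  2.417e+01] [0.58 0.29 0.69 0.   0.23] [ 0.5328 -0.3685  0.2549]
```

View pics/l5.png

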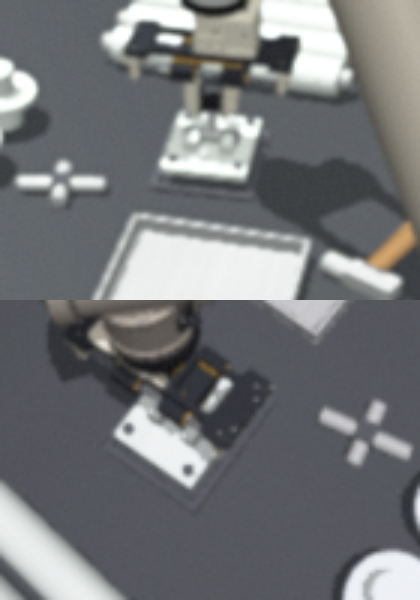

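The wrist force is −9.4 N and the housing hangs level above its seat. Carry it over to the tray.

>>> arm_command([
  [0,0,3],
  [0,0,6],
  [0,0,8],
  [0,0,8],
  [0,0,6],
  [-0.5,2,4],
  [-1,4,2],
  [-1.5,6,0],
  [-2,9,0],
  [-3,12,0],
  [-3,13,0],
  [-3,13,0],
  [-3,13,0],
  [-3,13,0],
  [-3,13,0],
  [-3,13,0],
  [-3,13,0],
  [-3,13,0],
  [-3,13,0],
  [-3,13,0],
], spin=[0,0,0,0,0,0,0,0,0,0,0,0,0,0,0,0,0,0,0,0])

```text
time: 34.9
tool_pos: [0.4945, -0.2044, 0.2922]
tool_rot: [3.141, 0.0, 1.651]
contact_force: [-0.0, 0.8, -9.3]
opening: 0.0242
grip_force: 35.0
```

>>> arm_command([
  [-3,13,0],
  [-3,13,0],
  [-3,11,0],
  [-3,10,0],
  [-3,9,0],
  [-3,8,0],
  [-2,7,0],
  [-1,4,0],
  [0,2,0],
  [0,0,-3],
  [0,0,-5],
  [0,0,-5],
  [0,0,-3],
  [0,0,0],
], spin=[0,0,0,0,0,0,0,0,0,0,0,0,0,0])

```text
time: 36.3
tool_pos: [0.4736, -0.1286, 0.2754]
tool_rot: [-3.14, -0.001, 1.651]
contact_force: [0.2, -0.4, -8.8]
opening: 0.024
grip_force: 35.0
```

```bash
python3 f.py
python3 - <<'E'
from h import *
from cell import *
p=read_camera("side")["img"][140:260,190:330,::-1]; q=read_camera("scene")["img"][140:260,170:310,::-1]
cv2.imwrite("pics/l6.png",np.hstack([cv2.resize(x,(400,343)) for x in(p,q)]))
E
```

```text
[ 0.26 -0.51 -9.13 35.   24.1 ] [0.57 0.47 0.77 0.   0.15] [ 0.4739 -0.1285  0.2763]
```

View pics/l6.png

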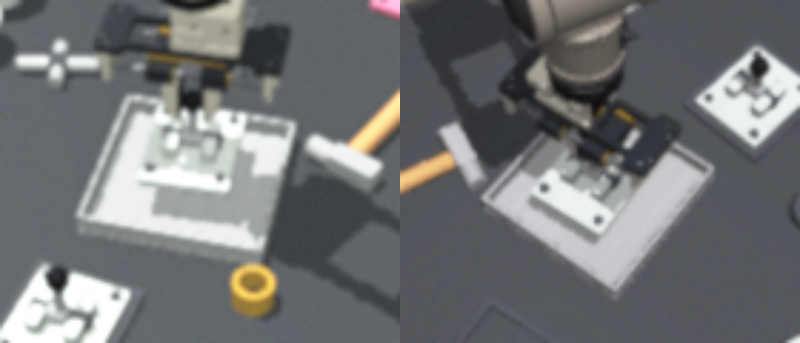

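The housing is over the tray and level, with its plate at (190,150) in the left half. I'll nudge it to the centre and lower it.

>>> arm_command([
  [0,2,0],
  [0,3,-2],
  [0,3,-5],
  [0,1,-6],
  [0,0,-6],
  [0,0,-5],
  [0,0,-4],
  [0,0,-3],
  [0,0,-2],
  [0,0,0],
  [0,0,0],
], spin=[0,0,0,0,0,0,0,0,0,0,0])

```text
time: 37.8
tool_pos: [0.4739, -0.1195, 0.2433]
tool_rot: [3.141, 0.0, 1.651]
contact_force: [-0.7, -0.4, -8.6]
opening: 0.0241
grip_force: 35.0
```

>>> arm_command([
  [0,0,-1],
  [0,0,-1],
  [0,0,0],
], spin=[0,0,0])

```text
time: 38.1
tool_pos: [0.4738, -0.1195, 0.2411]
tool_rot: [-3.142, -0.0, 1.651]
contact_force: [-0.1, -0.6, -9.8]
opening: 0.0238
grip_force: 35.0
```

```bash
python3 f.py
```

```text
[-0.1  -0.18 -9.5  35.   24.1 ] [0.4  0.35 0.35 0.   0.1 ] [ 0.4738 -0.1195  0.2412]
```

>>> arm_command([
  [0,0,-0.7],
  [0,0,-0.6],
  [0,0,0],
], spin=[0,0,0])

```text
time: 38.7
tool_pos: [0.4738, -0.1195, 0.2397]
tool_rot: [-3.142, -0.0, 1.651]
contact_force: [-0.8, -0.4, -9.6]
opening: 0.0239
grip_force: 35.0
```

>>> arm_command([
  [0,0,-0.5],
  [0,0,0],
], spin=[0,0])

```text
time: 38.9
tool_pos: [0.4738, -0.1195, 0.2394]
tool_rot: [3.142, 0.0, 1.651]
contact_force: [-0.7, -0.7, -8.4]
opening: 0.0242
grip_force: 35.0
```

>>> arm_command([
  [0,0,-0.4],
  [0,0,0],
], spin=[0,0])

```text
time: 39.1
tool_pos: [0.4738, -0.1196, 0.2393]
tool_rot: [3.141, 0.0, 1.651]
contact_force: [-1.9, -1.4, -4.8]
opening: 0.0243
grip_force: 35.0
```

>>> arm_command([
  [0,0,-0.4],
  [0,0,0],
], spin=[0,0])

```text
time: 39.3
tool_pos: [0.4739, -0.1196, 0.2391]
tool_rot: [3.141, 0.001, 1.651]
contact_force: [-3.1, -0.9, 1.9]
opening: 0.024
grip_force: 35.0
```

>>> arm_command([
  [0,0,0],
  [0,0,0],
  [0,0,0],
], spin=[0,0,0], squeeze=4)

```text
time: 39.6
tool_pos: [0.4739, -0.1196, 0.2388]
tool_rot: [3.141, 0.0, 1.651]
contact_force: [-2.3, -1.5, 2.7]
opening: 0.0252
grip_force: 4.0
```

```bash
python3 f.py
```

```text
[-3.02 -0.77  2.81  4.   25.21] [0.48 0.48 0.78 0.   0.05] [ 0.4739 -0.1195  0.2387]
```

Landed: the wrist now carries no weight. I'll swing the lever to the −y side under the light grip.

>>> arm_command([
  [0.1,-1.5,0],
  [0.1,-1.5,0],
  [0.1,-1.5,-0.1],
  [0.2,-1.5,-0.2],
  [0.1,-1.5,-0.3],
  [0.1,-1.5,-0.3],
  [0.1,-0.5,-0.2],
  [0,0,0],
], spin=[0,0,0,0,0,0,0,0])

```text
time: 40.7
tool_pos: [0.4747, -0.1291, 0.2374]
tool_rot: [3.141, 0.0, 1.651]
contact_force: [-1.4, -0.1, -0.1]
opening: 0.0253
grip_force: 4.0
```

>>> arm_command([
  [0,-0.5,-0.1],
  [0,-0.5,-0.1],
  [0,0,0],
], spin=[0,0,0])

```text
time: 41.0
tool_pos: [0.4746, -0.1297, 0.2373]
tool_rot: [3.141, -0.001, 1.651]
contact_force: [0.2, 4.2, 1.0]
opening: 0.0254
grip_force: 4.0
```

```bash
python3 f.py
```

```text
[ 0.04  4.49  0.54  4.   25.44] [0.26 0.58 0.17 0.   0.15] [ 0.4746 -0.1298  0.2373]
```

The stop is met at 4.5 N. I'll ease off, open and rise.

>>> arm_command([
  [0,0.5,0],
  [0,0.1,0],
], spin=[0,0])

```text
time: 41.5
tool_pos: [0.4746, -0.1295, 0.2373]
tool_rot: [3.141, 0.0, 1.651]
contact_force: [-0.5, 2.9, 1.4]
opening: 0.0252
grip_force: 4.0
```

>>> arm_command([
  [0,0,0],
  [0,0,0],
  [0,0,0],
  [0,0,0],
  [0,0,20],
  [0,0,40],
  [0,0,40],
  [0,0,40],
  [-10,0,10],
  [-30,30,0],
  [-30,50,0],
  [0,50,0],
  [0,50,0],
  [0,50,0],
  [0,0,0],
], spin=[0,0,0,0,0,0,0,0,0,0,0,0,0,0,0], jaw=0.4)

```text
time: 43.0
tool_pos: [0.4076, 0.0983, 0.3868]
tool_rot: [-3.141, -0.002, 1.659]
contact_force: [0.0, -1.2, 0.1]
opening: 0.0643
grip_force: 0.0
```

Run:
```python
from h import *
from cell import *
s=observe(); print(s["tool_pos"],s["time"]); P=[]
for k in("scene","side"):
    c=read_camera(k); W=cloud(c); g=cv2.cvtColor(c["img"],cv2.COLOR_RGB2HSV)
    P.append(cv2.resize(c["img"][140:260,170:310,::-1],(400,343)))
    for n,q,lo,hi in (("tray",(.474,-.12),.0155,.023),("mid",(.540,.110),.007,.02),("left",(.498,.367),.007,.02)):
        m=(np.hypot(W[...,0]-q[0],W[...,1]-q[1])<.085)&(W[...,2]>lo)&(W[...,2]<hi)&(g[...,2]>150)&(g[...,1]<60)
        p=W[m]
        if len(p)<30: print(k,n,len(p)); continue
        R=cv2.minAreaRect((p[:,:2]*1000).astype(np.float32)); A=np.c_[p[:,:2],np.ones(len(p))]
        print(k,n,np.round(R[0],1),np.round(R[1],1),round(R[2],1),"z",np.median(p[:,2]).round(4),"slope",np.linalg.lstsq(A,p[:,2],rcond=None)[0][:2].round(3),knob(W,q,.058,.04))
cv2.imwrite("pics/end.png",np.hstack(P))
```

```text
[0.40759282 0.098279   0.38679873] 43.0
scene tray [ 476.9 -119.8] [ 99.7 120.6] 5.3 z 0.0192 slope [-0.    -0.001] (array([ 0.4777, -0.1316,  0.0787]), 47)
scene mid [539.7 109.4] [127.3 104.9] 85.3 z 0.0139 slope [ 0.01  -0.007] (array([0.5416, 0.1071, 0.0757]), 44)
scene left [498.1 367. ] [128.2 107.4] 72.9 z 0.0139 slope [ 0.007 -0.006] (array([0.5006, 0.3674, 0.075 ]), 40)
side tray [ 470.7 -108.8] [ 98.8 111. ] 6.2 z 0.0193 slope [-0.008 -0.005] (None, 3)
side mid [541.1 108.5] [134.4 109.1] 84.6 z 0.0139 slope [-0.005  0.003] (array([0.5382, 0.1101, 0.0752]), 75)
side left [499.1 368.3] [134.5 108.5] 74.1 z 0.0139 slope [-0.003 -0.004] (array([0.4964, 0.3699, 0.0752]), 100)
```

View pics/end.png

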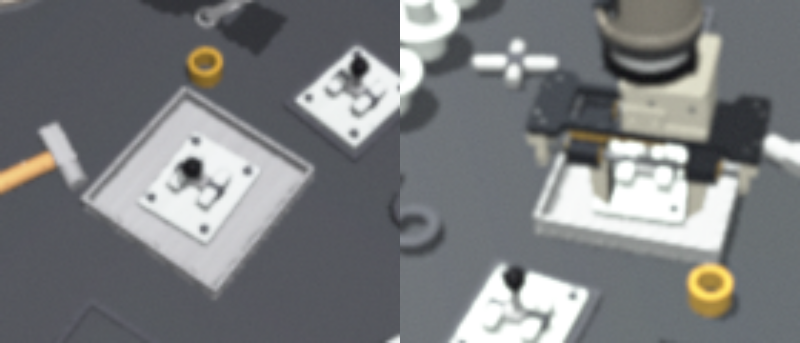

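The housing lies flat in the tray and centred, at (200,187) in the left half. Its knob is at (190,167), about 12 mm off upright, and the two sound housings haven't moved.

```bash
python3 -c "
from cell import *
print(hand_in())"
```

```text
the job is handed in; nothing more can be done
None
```

The worn housing (the one at the robot's right) was rocked stop to stop twice, set down flat in the reject tray with its lever left at a stop, and handed in; I never rocked the other two levers, because the first one I tried was the loose one.

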